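# Zero the coffee mill and set its click dial

## Robot

A 6-joint arm with a two-finger parallel gripper is mounted at the origin on the work surface. World frame = base frame: x ahead of the robot, y to its left, z up, the work surface at z = 0. Lengths are in m, angles in degrees, forces in N, time in s.
With the tool pointing down it reaches from about 0.3 to 0.875 m from the base axis. Payload 6.4 kg.
Tool frame: the origin (TCP) lies midway between the tips of the shut fingers; the grasp point (between the pads) lies 19 mm behind it; z points along the fingers, y is the line along which they close (so a half turn about z gives the same grasp; the last joint's range is limited). The gripper opens to 85 mm and grips with 20 to 120 N. Pads are 22 mm wide; open, the fingers measure 114 mm over their backs; the gripper's body (76 mm by 85 mm) begins 54 mm behind the grasp point. The pads swing forward as they close: fully open they stand 13 mm farther back than shut.
Start: joints at [64.383, 10.359, 92.074, -0, 77.567, -11.82], TCP at [0.137, 0.558, 0.231] pointing down, gripper open.
Joint ranges: [-171.53, 171.53], [-51.25, 118.39], [17.06, 147.69], [-65.23, 245.23], [0, 150.52], [-178.68, 178.68]. Speed limits (degrees/s): [147.25, 147.25, 172.46, 180, 180, 180].

## Interface

Orientations are given as [roll, pitch, yaw] about the fixed x, y, z axes, in that order (R = Rz(yaw) Ry(pitch) Rx(roll)).
In Python, from plant import robot, read_camera, hand_in gives the robot as it stands.
- The arm moves only by the tool arm_command, never from a script. Its argument "motion" is a list of rows, each an object of numbers: "tx", "ty", "tz": the shift along the tool's x, y, z in cm; "wx", "wy", "wz": the turn, a rotation vector about the tool's x, y, z in degrees; "fingers": the opening, from -1 (shut) to 1 (fully open). In form: [{"tx": .., "ty": .., "tz": .., "wx": .., "wy": .., "wz": .., "fingers": ..}, ...]. A call has 1 to 8 rows; each row shifts and turns the commanded pose from where the row before left it, along the tool's axes as they then stand; what a row does not reach is not made up. A row lasts 1/10 s, in which the tool goes at most 50 mm and 8.59 degrees, less where a joint would pass 70% of its speed; a pose out of reach is approached as far as the arm can. A call is refused whole if a number of a shift passes 5 or a number of a turn 8.59, either way. A call with a gripper value outside its range is refused whole. The fingers move at their own pace and stop on an object; "force" is the grip in N (left out, the last holds). Time passes only in rows, so rows that do not move let the fingers close. It gives the time, the measured TCP pose, the force, the opening and the grip force at its end, in the units of the state.
- robot.get_state(): the state, without advancing time (a new reading comes with each control period).
- read_camera(name): name is "scene" or "top"; returns a dict with "frame" (480x640x3 uint8, red, green, blue), "range_z" (480x640 float32, m along the optical axis (not along the pixel's ray), 0 where there is no reading), "camera_matrix" (3x3 intrinsics, pixels), "world_from_camera" (4x4, takes a point from camera to world coordinates). Camera axes: x right, y down, z forward; pixel columns grow to the right and rows downward; lengths in m; the calibration is good to about 2 mm. A picture is of the moment at which its call begins.
- hand_in(): hands the job in; it is judged then, once.
The state is a dict: "time": time; "qpos": joint angles; "qvel": joint speeds; "effort": joint torques, N m; "tool_pos": TCP position; "eef_rot": TCP orientation; "wrist_force": force on the tool from outside, world axes, zero at the start; "ft_torque": the same for the moment, N m; "grip_width": opening from 0.0 (shut) to 1.0 (fully open); "grip_force": force on a finger pad.
Only numpy, scipy, OpenCV 4.12 (cv2) and the standard library are available. Lean on these libraries where they do the work, as an engineer would, in place of code of your own. Each camera call takes 0.05 s, during which the arm holds its last target. There are 200 camera calls.

## Task

Set the grind of the coffee mill on the plank: turn the black dial on its top clockwise, click by click, until it comes up against its end stop (gently, do not force it past the stop), then turn it back anticlockwise exactly five clicks and let go, so that it rests in the fifth click. Leave the cup, the plate and the food container where they stand.

Things in the scene. Friction and masses are not known exactly. Their poses are not given: they have to be found in the camera images.
- mill: Coffee mill, fixed to the plank: a grey box 160 (x) x 125 (y) x 165 mm high on a black foot 170 x 135 mm, catch drawer on its -x side. Origin: centre of its underside; z up. On top: the dial, axis at x = -30 mm, y = 0, and at x = +43 mm a flat round hopper lid, 68 mm across, 9 mm high.
- dial_grip (a point): Point on the black click dial's vertical axis, 201 mm above the mill's underside. Dial: a disc 46 mm across with an upright bar, 44 mm long, 14 mm thick, top 14 mm above this point, disc top 22 mm below. x runs along the bar (white line on the -x half), y across, z up. Turns about z; clockwise from above closes. Clicks uneven, 10 to 14 deg apart; starts 3 to 6 clicks open; stop angle unknown.
- burr_face (a point): Centre of the grinding burr, a disc inside the mill, unseen, its yaw of no meaning. It sits near the dial's axis, 81 mm above the mill's underside; each click of opening shifts it some 0.1 mm to the mill's +y. Leaving a click takes 0.1 to 0.3 N m, none at the crest midway, then it pulls on likewise. The stop is at a click; 0.5 N m against it is enough, over 0.08 rad (1.4 N m) past it is forcing.
- container: Glass food container, loose, with its snap lid closed: 120 x 160 mm, 74 mm high over the lid. Origin: centre of its underside. Bystander.
- cup: White enamel tin cup, loose, 84 mm across, 80 mm high, handle at its +y side. Origin: centre of its underside. Bystander.
- plate: Cream melamine plate, loose, lying flat: 210 mm across, 18 mm high. Origin: centre of its underside. Bystander.

How it is judged:
By the outcome, as a careful person would: the job done as asked, in the order asked, and still so for the second after the job is handed in, with the robot touching nothing.
It also fails if it takes over 72 s, if anything falls off the work surface, if the arm or the gripper's body presses on something with over 40 N, if the wrist force passes 120 N, or if a joint passes its speed limit or range.

## Working session

There is one attempt and no reset: what is moved stays moved. The work goes in short steps, Python scripts to look and compute and a tool call to move; the robot and the scene stay as the last step left them, time stands still between calls to the robot, and variables do not carry over. Pictures are saved under pics/ and viewed, at most 10 in all, crops included, and the job is handed in when it is done.

Besides the shell and the picture viewer there is one more tool, called after "Emit:" as name(argument=value, ...) on one line, values as JSON. arm_command: Moves the arm, as the interface text tells. Its arguments: {"type":"object","properties":{"motion":{"type":"array"},"force":{"type":"number"}},"required":["motion"]}

```bash
mkdir -p pics; cat > h.py <<'E'
import numpy as np,cv2
from plant import robot,read_camera,hand_in
def pt(c,u,v,z=None):
    K=c["camera_matrix"];T=c["world_from_camera"]
    d=np.linalg.inv(K)@[u,v,1]
    if z is None: p=d*c["range_z"][int(v),int(u)]; return T[:3,:3]@p+T[:3,3]
    w=T[:3,:3]@d; return T[:3,3]+w*(z-T[2,3])/w[2]
E
python3 - <<'E'
from h import *
import pickle
for n in("top","scene"):
    c=read_camera(n);cv2.imwrite(f"pics/{n}0.png",c["frame"][...,::-1]);pickle.dump(c,open(n+".pkl","wb"))
    print(n,c["world_from_camera"].round(3).tolist())
print(robot.get_state())
E
```

```text
top [[0.052, -0.976, 0.212, 0.296], [-0.999, -0.05, 0.016, -0.061], [-0.005, -0.213, -0.977, 1.425], [0.0, 0.0, 0.0, 1.0]]
scene [[-0.195, 0.601, -0.775, 1.448], [0.981, 0.13, -0.146, 0.118], [0.013, -0.788, -0.615, 0.87], [0.0, 0.0, 0.0, 1.0]]
{'time': 0.1, 'qpos': array([ 6.43824179e+01,  1.03978233e+01,  9.21255582e+01,  6.08658267e-04,
        7.75671410e+01, -1.18202766e+01]), 'qvel': array([ 0.0320536 , -0.13685474, -0.07792413, -0.0812784 ,  0.0273562 ,
       -0.05127389]), 'effort': array([ 9.54934949e-04, -4.45871294e+01, -3.52242315e+01, -2.85350243e-04,
        4.14724738e-03, -2.01263595e-05]), 'tool_pos': array([0.13689524, 0.55796178, 0.23047552]), 'eef_rot': array([-1.79911519e+02, -1.91244105e-02,  1.66202548e+02]), 'wrist_force': array([-0.14632504,  0.17334878, -0.96857095]), 'ft_torque': array([ 0.00854003, -0.001807  , -0.00999272]), 'grip_force': 0.0, 'grip_width': 1.0046430681677805}
```

View pics/top0.png

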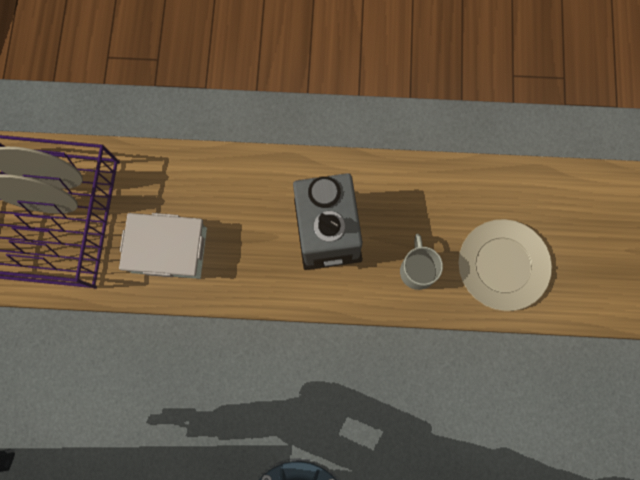

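View pics/scene0.png

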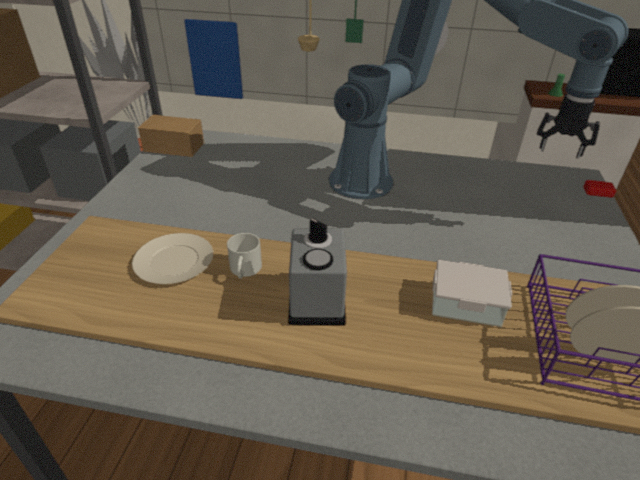

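The top view shows the mill at about (328,220), with the dial near (329,226) and the lid near (325,191). The cup (421,267), plate and container are clear of it. I'll enlarge the dial next.

```bash
python3 - <<'E'
from h import *
import pickle
a=pickle.load(open("top.pkl","rb"));b=pickle.load(open("scene.pkl","rb"))
A=cv2.resize(a["frame"][165:275,285:370],None,fx=5,fy=5,interpolation=cv2.INTER_CUBIC)
B=cv2.resize(b["frame"][210:280,280:360],(400,350),interpolation=cv2.INTER_CUBIC)
B=np.vstack([B,np.zeros((200,400,3),np.uint8)])
I=np.hstack([A,B])[:, :800];cv2.imwrite("pics/crop.png",I[...,::-1]);print(I.shape)
# mill top points
pts=[]
for v in range(165,275):
  for u in range(285,370):
    p=pt(a,u,v); pts.append([u,v,*p])
P=np.array(pts)
print(np.histogram(P[:,4],bins=np.arange(0,.3,.01)))
T=P[(abs(P[:,4]-np.median(P[(P[:,4]>.15)&(P[:,4]<.21)][:,4]))<.005)]
print(np.median(T[:,4]),cv2.minAreaRect((T[:,2:4]*1000).astype(np.float32)))
D=P[P[:,4]>np.median(T[:,4])+.03]
print(len(D),D[:,2:].mean(0),D[:,2:].min(0),D[:,2:].max(0));r=cv2.minAreaRect((D[:,2:4]*1000).astype(np.float32));print(r)
print(pt(a,325,191),pt(a,329,226))
E
```

```text
(550, 800, 3)
(array([   0,  395, 3378,  163,  143,   16,   32,   23,   33,   83,   85,
        119,   52,   48,   58,   48,   57,   67, 2179, 1799,  315,   25,
         24,  125,   40,    0,    0,    0,    0]), array([0.  , 0.01, 0.02, 0.03, 0.04, 0.05, 0.06, 0.07, 0.08, 0.09, 0.1 ,
       0.11, 0.12, 0.13, 0.14, 0.15, 0.16, 0.17, 0.18, 0.19, 0.2 , 0.21,
       0.22, 0.23, 0.24, 0.25, 0.26, 0.27, 0.28, 0.29]))
0.18909423897587496 ((620.3065185546875, -31.9808349609375), (158.2013397216797, 123.79710388183594), 11.05475902557373)
235 [ 0.53588858 -0.04228335  0.45373042] [ 0.29629511 -0.06126364  0.21929702] [ 0.60523417 -0.0178519   1.4246715 ]
((453.0173645019531, -57.96697235107422), (311.1408996582031, 38.50079345703125), 8.259016036987305)
[ 0.6629973  -0.02589873  0.19606247] [ 0.58268713 -0.03855287  0.22487022]
```

View pics/crop.png

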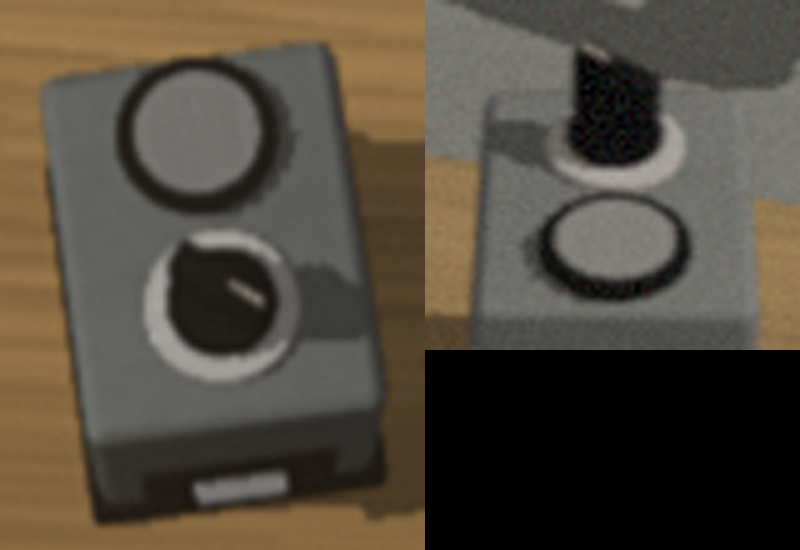

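The crop shows the bar running from its upper left end (185,245) to the lower right, with the white line from (230,280) to (264,303). The mill's top corners are at (45,85), (328,45), (380,405) and (95,440).

```bash
python3 - <<'E'
from h import *
import pickle
a=pickle.load(open("top.pkl","rb"))
f=lambda x,y,z=None:pt(a,285+x/5-.4,165+y/5-.4,z)
zt=.188
C=[f(x,y,zt) for x,y in((45,85),(328,45),(380,405),(95,440))]
print(np.array(C).round(4)); ang=lambda d:np.degrees(np.arctan2(d[1],d[0]))
print("yaw",ang(C[0]-C[3]),ang(C[1]-C[2]),"lens",np.linalg.norm(C[0]-C[3]),np.linalg.norm(C[0]-C[1]))
L=f(195,128,zt+.009); d=f(220,305,zt+.001); print("lid",L,"ring",d,"yaw",ang(L-d))
c=np.mean(C,0);print("ctr",c)
w0,w1=f(230,280,zt+.05),f(264,303,zt+.05);print("line",w0,w1,"inner->outer",ang(w1-w0))
P=np.array([[u,v,*pt(a,u,v)] for v in range(205,245) for u in range(310,350) if a["range_z"][v,u]>0])
D=P[(P[:,4]>.226)&(P[:,4]<.26)]
q=D[:,2:4]*1000;print(len(D),q.mean(0),np.median(D[:,4]),cv2.minAreaRect(q.astype(np.float32)))
U,S,V=np.linalg.svd(q-q.mean(0),full_matrices=False);print(ang(V[0]),S/np.sqrt(len(q))*12**.5)
E
```

```text
[[ 0.6824  0.0406  0.188 ]
 [ 0.7057 -0.076   0.188 ]
 [ 0.5539 -0.104   0.188 ]
 [ 0.5336  0.0106  0.188 ]]
yaw 11.382379301422 10.462368836738491 lens 0.1518000297921131 0.11888038767750193
lid [ 0.66427933 -0.02296048  0.197     ] ring [ 0.59204606 -0.03701387  0.189     ] yaw 11.009677779100123
ctr [ 0.61889744 -0.03222657  0.188     ]
line [ 0.59060454 -0.04136581  0.238     ] [ 0.58200741 -0.05516925  0.238     ] inner->outer -121.91567211915674
178 [590.08852649 -37.68044009] 0.23782683478187394 ((591.7484741210938, -37.64630126953125), (44.210960388183594, 15.951824188232422), 63.18141174316406)
61.80540448035807 [43.32087864 15.0463815 ]
```

The mill's yaw is about 11° and its dial axis is at (0.5905, -0.0377). The bar's yaw is about 61.5° and its top is at z = 0.238, which matches the given sizes. I'll turn and lift first, then cross over.

Emit:
arm_command(motion=[{"tz": -1.2,"wz": 8.5},{"tz": -1.2,"wz": 8.5},{"tz": -1.2,"wz": 8.5},{"tz": -1.2,"wz": 8.5},{"tz": -1.2,"wz": 8.5},{"tz": -1.2,"wz": 8.5},{"tz": -1.2,"wz": 8.5},{"tz": -1.2,"wz": 8.5}], force=30)

```text
invalid input at $.motion[0]: expected keys tx, ty, tz, wx, wy, wz, fingers
```

Emit:
arm_command(motion=[{"wz": 8.5},{"wz": 8.5},{"wz": 8.5},{"wz": 8.5},{"wz": 2.6},{"wz": 0}])

```text
invalid input at $.motion[0]: expected keys tx, ty, tz, wx, wy, wz, fingers
```

Emit:
arm_command(motion=[{"tx": -1.94,"ty": 4.26},{"tx": -1.94,"ty": 4.26},{"tx": -1.94,"ty": 4.26},{"tx": -1.94,"ty": 4.26},{"tx": -1.94,"ty": 4.26},{"tx": -1.94,"ty": 4.26},{"tx": -1.94,"ty": 4.26},{"tx": -1.94,"ty": 4.26}])

```text
invalid input at $.motion[0]: expected keys tx, ty, tz, wx, wy, wz, fingers
```

Emit:
arm_command(motion=[{"tx": -1.94,"ty": 4.26},{"tx": -1.94,"ty": 4.26},{"tx": -1.94,"ty": 4.26},{"tx": -1.94,"ty": 4.26},{"tx": -1.94,"ty": 4.26},{"tx": -1.94,"ty": 4.26},{"tx": -1.94,"ty": 4.26},{"tx": 0}])

```text
invalid input at $.motion[0]: expected keys tx, ty, tz, wx, wy, wz, fingers
```

Emit:
arm_command(motion=[{"tx": 0,"ty": 0,"tz": -1.2,"wx": 0,"wy": 0,"wz": 8.5,"fingers": 0.2},{"tx": 0,"ty": 0,"tz": -1.2,"wx": 0,"wy": 0,"wz": 8.5,"fingers": 0.2},{"tx": 0,"ty": 0,"tz": -1.2,"wx": 0,"wy": 0,"wz": 8.5,"fingers": 0.2},{"tx": 0,"ty": 0,"tz": -1.2,"wx": 0,"wy": 0,"wz": 8.5,"fingers": 0.2},{"tx": 0,"ty": 0,"tz": -1.2,"wx": 0,"wy": 0,"wz": 8.5,"fingers": 0.2},{"tx": 0,"ty": 0,"tz": -1.2,"wx": 0,"wy": 0,"wz": 8.5,"fingers": 0.2},{"tx": 0,"ty": 0,"tz": -1.2,"wx": 0,"wy": 0,"wz": 8.5,"fingers": 0.2},{"tx": 0,"ty": 0,"tz": -1.2,"wx": 0,"wy": 0,"wz": 8.5,"fingers": 0.2}], force=30)

```text
time: 0.9
tool_pos: [0.137, 0.5582, 0.3272]
eef_rot: [-180.0, 0.0, 97.9]
wrist_force: [-0.1, 0.6, -1.0]
grip_width: 0.601
grip_force: 0.0
```

Emit:
arm_command(motion=[{"tx": 0,"ty": 0,"tz": 0,"wx": 0,"wy": 0,"wz": 8.5,"fingers": 0.2},{"tx": 0,"ty": 0,"tz": 0,"wx": 0,"wy": 0,"wz": 8.5,"fingers": 0.2},{"tx": 0,"ty": 0,"tz": 0,"wx": 0,"wy": 0,"wz": 8.5,"fingers": 0.2},{"tx": 0,"ty": 0,"tz": 0,"wx": 0,"wy": 0,"wz": 8.5,"fingers": 0.2},{"tx": 0,"ty": 0,"tz": 0,"wx": 0,"wy": 0,"wz": 2.6,"fingers": 0.2},{"tx": 0,"ty": 0,"tz": 0,"wx": 0,"wy": 0,"wz": 0,"fingers": 0.2}])

```text
time: 1.5
tool_pos: [0.137, 0.5582, 0.3268]
eef_rot: [180.0, 0.1, 61.6]
wrist_force: [-0.5, -0.3, -0.2]
grip_width: 0.599
grip_force: 0.0
```

Emit:
arm_command(motion=[{"tx": -1.94,"ty": 4.26,"tz": 0,"wx": 0,"wy": 0,"wz": 0,"fingers": 0.2},{"tx": -1.94,"ty": 4.26,"tz": 0,"wx": 0,"wy": 0,"wz": 0,"fingers": 0.2},{"tx": -1.94,"ty": 4.26,"tz": 0,"wx": 0,"wy": 0,"wz": 0,"fingers": 0.2},{"tx": -1.94,"ty": 4.26,"tz": 0,"wx": 0,"wy": 0,"wz": 0,"fingers": 0.2},{"tx": -1.94,"ty": 4.26,"tz": 0,"wx": 0,"wy": 0,"wz": 0,"fingers": 0.2},{"tx": -1.94,"ty": 4.26,"tz": 0,"wx": 0,"wy": 0,"wz": 0,"fingers": 0.2},{"tx": -1.94,"ty": 4.26,"tz": 0,"wx": 0,"wy": 0,"wz": 0,"fingers": 0.2},{"tx": -1.94,"ty": 4.26,"tz": 0,"wx": 0,"wy": 0,"wz": 0,"fingers": 0.2}])

```text
time: 2.3
tool_pos: [0.3637, 0.2582, 0.3273]
eef_rot: [180.0, -0.0, 61.7]
wrist_force: [0.3, 1.0, 0.1]
grip_width: 0.604
grip_force: 0.0
```

Emit:
arm_command(motion=[{"tx": -1.94,"ty": 4.26,"tz": 0,"wx": 0,"wy": 0,"wz": 0,"fingers": 0.2},{"tx": -1.94,"ty": 4.26,"tz": 0,"wx": 0,"wy": 0,"wz": 0,"fingers": 0.2},{"tx": -1.94,"ty": 4.26,"tz": 0,"wx": 0,"wy": 0,"wz": 0,"fingers": 0.2},{"tx": -1.94,"ty": 4.26,"tz": 0,"wx": 0,"wy": 0,"wz": 0,"fingers": 0.2},{"tx": -1.94,"ty": 4.26,"tz": 0,"wx": 0,"wy": 0,"wz": 0,"fingers": 0.2},{"tx": -1.94,"ty": 4.26,"tz": 0,"wx": 0,"wy": 0,"wz": 0,"fingers": 0.2},{"tx": -1.94,"ty": 4.26,"tz": 0,"wx": 0,"wy": 0,"wz": 0,"fingers": 0.2},{"tx": 0,"ty": 0,"tz": 0,"wx": 0,"wy": 0,"wz": 0,"fingers": 0.2}])

```text
time: 3.1
tool_pos: [0.5629, -0.0062, 0.3259]
eef_rot: [-180.0, 0.1, 61.4]
wrist_force: [-0.3, 0.5, -0.2]
grip_width: 0.605
grip_force: 0.0
```

Emit:
arm_command(motion=[{"tx": -1.45,"ty": 3.93,"tz": 0,"wx": 0,"wy": 0,"wz": 0,"fingers": 0.2},{"tx": 0,"ty": 0,"tz": 2,"wx": 0,"wy": 0,"wz": 0,"fingers": 0.2},{"tx": 0,"ty": 0,"tz": 2,"wx": 0,"wy": 0,"wz": 0,"fingers": 0.2},{"tx": 0,"ty": 0,"tz": 2,"wx": 0,"wy": 0,"wz": 0,"fingers": 0.2},{"tx": 0,"ty": 0,"tz": 0.5,"wx": 0,"wy": 0,"wz": 0,"fingers": 0.2},{"tx": 0,"ty": 0,"tz": 0,"wx": 0,"wy": 0,"wz": 0,"fingers": 0.2}])

```text
time: 3.7
tool_pos: [0.5878, -0.0323, 0.2615]
eef_rot: [-179.9, 0.0, 61.7]
wrist_force: [-0.3, -0.0, 0.9]
grip_width: 0.602
grip_force: 0.0
```

```bash
python3 - <<'E'
from h import *
c=read_camera("scene");b=read_camera("top")
A=cv2.resize(c["frame"][180:280,270:370],(400,400),interpolation=cv2.INTER_CUBIC)
B=cv2.resize(b["frame"][170:270,280:380],(400,400),interpolation=cv2.INTER_CUBIC)
cv2.imwrite("pics/n1.png",np.hstack([A,B])[...,::-1]);print(robot.get_state()["tool_pos"],robot.get_state()["eef_rot"],robot.get_state()["ft_torque"])
E
```

```text
[ 0.58890029 -0.03268197  0.26344038] [ 1.79923398e+02 -2.33191223e-02  6.16498772e+01] [ 0.09316336 -0.00473919 -0.00123589]
```

View pics/n1.png

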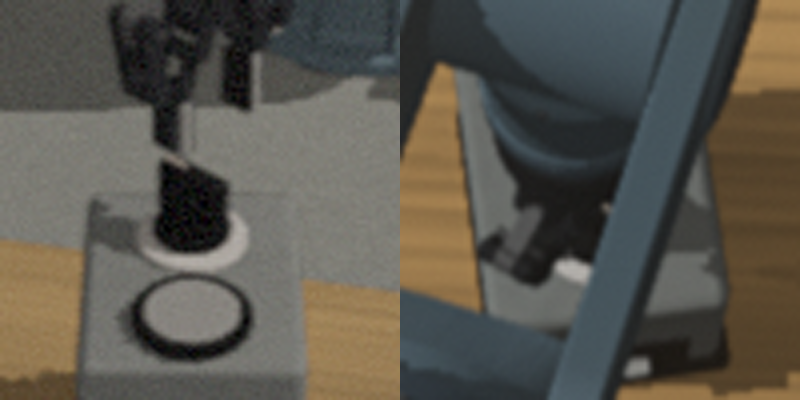

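The left half (scene view) shows the fingertips at (165,140) and (240,105), on either side of the bar, which is at (195,190). They're well clear above it. I'll correct about 5 mm and go down.

Emit:
arm_command(motion=[{"tx": -0.35,"ty": 0.4,"tz": 0,"wx": 0,"wy": 0,"wz": 0,"fingers": 0.2},{"tx": 0,"ty": 0,"tz": 1,"wx": 0,"wy": 0,"wz": 0,"fingers": 0.2},{"tx": 0,"ty": 0,"tz": 1,"wx": 0,"wy": 0,"wz": 0,"fingers": 0.2},{"tx": 0,"ty": 0,"tz": 1,"wx": 0,"wy": 0,"wz": 0,"fingers": 0.2},{"tx": 0,"ty": 0,"tz": 1,"wx": 0,"wy": 0,"wz": 0,"fingers": 0.2},{"tx": 0,"ty": 0,"tz": 1,"wx": 0,"wy": 0,"wz": 0,"fingers": 0.2},{"tx": 0,"ty": 0,"tz": 0,"wx": 0,"wy": 0,"wz": 0,"fingers": 0.2},{"tx": 0,"ty": 0,"tz": 0,"wx": 0,"wy": 0,"wz": 0,"fingers": 0.2}])

```text
time: 4.6
tool_pos: [0.5902, -0.0378, 0.2119]
eef_rot: [-180.0, 0.0, 61.6]
wrist_force: [0.3, -0.8, 0.2]
grip_width: 0.599
grip_force: 0.0
```

```bash
cat > s.py <<'E'
from plant import robot
s=robot.get_state();print([round(float(s["time"]),2)],*[s[k].round(4) for k in("tool_pos","eef_rot","wrist_force","ft_torque","qpos")],s["grip_width"],s["grip_force"])
E
python3 s.py
```

```text
[4.6] [ 0.5902 -0.0378  0.2119] [-1.799622e+02  9.200000e-03  6.160750e+01] [ 0.2801 -0.8355  0.2225] [ 0.0325 -0.0232  0.0128] [-1.51535e+01  1.34426e+01  9.07162e+01 -3.00000e-04  7.58802e+01
  1.32390e+01] 0.5986988406677715 0.0
```

Emit:
arm_command(motion=[{"tx": 0,"ty": 0,"tz": 0.4,"wx": 0,"wy": 0,"wz": 0,"fingers": 0.2},{"tx": 0,"ty": 0,"tz": 0,"wx": 0,"wy": 0,"wz": 0,"fingers": -0.3},{"tx": 0,"ty": 0,"tz": 0,"wx": 0,"wy": 0,"wz": 0,"fingers": -1},{"tx": 0,"ty": 0,"tz": 0,"wx": 0,"wy": 0,"wz": 0,"fingers": -1},{"tx": 0,"ty": 0,"tz": 0,"wx": 0,"wy": 0,"wz": 0,"fingers": -1},{"tx": 0,"ty": 0,"tz": 0,"wx": 0,"wy": 0,"wz": 0,"fingers": -1},{"tx": 0,"ty": 0,"tz": 0,"wx": 0,"wy": 0,"wz": 0,"fingers": -1},{"tx": 0,"ty": 0,"tz": 0,"wx": 0,"wy": 0,"wz": 0,"fingers": -1}], force=40)

```text
time: 5.4
tool_pos: [0.5922, -0.0389, 0.209]
eef_rot: [179.7, -0.0, 61.6]
wrist_force: [6.1, -2.8, -3.4]
grip_width: 0.161
grip_force: 43.4
```

```bash
python3 s.py
```

```text
[5.4] [ 0.5922 -0.0389  0.209 ] [ 1.797159e+02 -4.430000e-02  6.155570e+01] [ 6.1324 -2.759  -3.3946] [-0.4443 -1.0731 -0.156 ] [-1.51930e+01  1.36320e+01  9.08348e+01 -2.28000e-02  7.52465e+01
  1.32572e+01] 0.1605158076472139 43.44854414463043
```

Emit:
arm_command(motion=[{"tx": 0,"ty": 0.2,"tz": 0,"wx": 0,"wy": 0,"wz": 0,"fingers": -1},{"tx": 0,"ty": 0,"tz": 0,"wx": 0,"wy": 0,"wz": 0,"fingers": -1},{"tx": 0,"ty": 0,"tz": 0,"wx": 0,"wy": 0,"wz": 0,"fingers": -1}])

```text
time: 5.7
tool_pos: [0.5924, -0.039, 0.209]
eef_rot: [179.9, -0.0, 61.6]
wrist_force: [-0.6, -1.0, 4.7]
grip_width: 0.157
grip_force: 44.3
```

```bash
python3 s.py
```

```text
[5.7] [ 0.5924 -0.039   0.209 ] [ 1.799461e+02 -7.100000e-03  6.159600e+01] [-0.6005 -1.0428  4.6746] [-0.0145  0.1736 -0.1844] [-1.52039e+01  1.38157e+01  9.06209e+01 -5.60000e-03  7.55092e+01
  1.32014e+01] 0.15691412354663511 44.33174014091492
```

Emit:
arm_command(motion=[{"tx": 0,"ty": 0,"tz": 0,"wx": 0,"wy": 0,"wz": 1.5,"fingers": -1},{"tx": 0,"ty": 0,"tz": 0,"wx": 0,"wy": 0,"wz": 0,"fingers": -1}])

```text
time: 5.9
tool_pos: [0.5924, -0.0389, 0.209]
eef_rot: [179.9, -0.0, 60.0]
wrist_force: [-0.4, -1.5, 5.2]
grip_width: 0.152
grip_force: 44.6
```

```bash
python3 s.py
```

```text
[5.9] [ 0.5924 -0.0389  0.209 ] [ 1.799417e+02 -8.500000e-03  6.000940e+01] [-0.3744 -1.4513  5.173 ] [ 0.09    0.146  -0.1798] [-1.52007e+01  1.38119e+01  9.06259e+01 -6.80000e-03  7.55037e+01
  1.47916e+01] 0.15158871064512297 44.602301716804504
```

Emit:
arm_command(motion=[{"tx": 0,"ty": 0,"tz": 0,"wx": 0,"wy": 0,"wz": 1.5,"fingers": -1},{"tx": 0,"ty": 0,"tz": 0,"wx": 0,"wy": 0,"wz": 0,"fingers": -1}])

```text
time: 6.1
tool_pos: [0.5924, -0.0389, 0.2089]
eef_rot: [179.9, -0.0, 58.5]
wrist_force: [0.0, -1.2, 5.4]
grip_width: 0.156
grip_force: 44.6
```

```bash
python3 s.py
```

```text
[6.1] [ 0.5924 -0.0389  0.2089] [ 1.799481e+02 -9.100000e-03  5.852710e+01] [ 0.0437 -1.198   5.4289] [ 0.0461  0.1768 -0.021 ] [-1.51987e+01  1.38142e+01  9.06280e+01 -6.00000e-03  7.55054e+01
  1.62757e+01] 0.1559002848338809 44.5678174495697
```

The grip is true (width 13.5 mm), and the torque shows that the dial sits in a click near yaw 58.4°. I'll close it in small steps, logging the torque.

```bash
cat > t.py <<'E'
from plant import robot
s=robot.get_state();print(round(float(s["time"]),2),"yaw",s["eef_rot"][2].round(2),"tau",s["ft_torque"][2].round(3),"F",s["wrist_force"].round(1),"q6",s["qpos"][5].round(2))
E
python3 t.py
```

```text
6.1 yaw 58.53 tau -0.021 F [ 0.  -1.2  5.4] q6 16.28
```

Emit:
arm_command(motion=[{"tx": 0,"ty": 0,"tz": 0,"wx": 0,"wy": 0,"wz": 2,"fingers": -1},{"tx": 0,"ty": 0,"tz": 0,"wx": 0,"wy": 0,"wz": 0,"fingers": -1}])

```text
time: 6.3
tool_pos: [0.5924, -0.0389, 0.209]
eef_rot: [179.9, -0.0, 56.5]
wrist_force: [-0.7, -0.9, 4.9]
grip_width: 0.15
grip_force: 44.6
```

```bash
python3 t.py
```

```text
6.3 yaw 56.54 tau 0.149 F [-0.7 -0.9  4.9] q6 18.27
```

Emit:
arm_command(motion=[{"tx": 0,"ty": 0,"tz": 0,"wx": 0,"wy": 0,"wz": 2,"fingers": -1},{"tx": 0,"ty": 0,"tz": 0,"wx": 0,"wy": 0,"wz": 0,"fingers": -1}])

```text
time: 6.5
tool_pos: [0.5924, -0.0389, 0.2089]
eef_rot: [179.9, -0.0, 54.5]
wrist_force: [-0.5, -0.6, 6.1]
grip_width: 0.155
grip_force: 44.6
```

```bash
python3 t.py
```

```text
6.5 yaw 54.52 tau -0.023 F [-0.5 -0.6  6.1] q6 20.29
```

Emit:
arm_command(motion=[{"tx": 0,"ty": 0,"tz": 0,"wx": 0,"wy": 0,"wz": 2,"fingers": -1},{"tx": 0,"ty": 0,"tz": 0,"wx": 0,"wy": 0,"wz": 0,"fingers": -1}])

```text
time: 6.7
tool_pos: [0.5925, -0.0389, 0.2089]
eef_rot: [179.9, -0.0, 52.5]
wrist_force: [-0.4, 0.5, 5.0]
grip_width: 0.156
grip_force: 44.7
```

```bash
python3 t.py
```

```text
6.7 yaw 52.54 tau -0.048 F [-0.4  0.5  5. ] q6 22.27
```

Emit:
arm_command(motion=[{"tx": 0,"ty": 0,"tz": 0,"wx": 0,"wy": 0,"wz": 2,"fingers": -1},{"tx": 0,"ty": 0,"tz": 0,"wx": 0,"wy": 0,"wz": 0,"fingers": -1}])

```text
time: 6.9
tool_pos: [0.5925, -0.0389, 0.2089]
eef_rot: [179.9, -0.0, 50.5]
wrist_force: [-0.6, -0.1, 5.7]
grip_width: 0.157
grip_force: 44.7
```

```bash
python3 t.py
```

```text
6.9 yaw 50.54 tau -0.21 F [-0.6 -0.1  5.7] q6 24.27
```

Emit:
arm_command(motion=[{"tx": 0,"ty": 0,"tz": 0,"wx": 0,"wy": 0,"wz": 2,"fingers": -1},{"tx": 0,"ty": 0,"tz": 0,"wx": 0,"wy": 0,"wz": 0,"fingers": -1}])

```text
time: 7.1
tool_pos: [0.5925, -0.0389, 0.2089]
eef_rot: [179.9, -0.0, 48.5]
wrist_force: [-0.7, 0.2, 5.2]
grip_width: 0.155
grip_force: 44.7
```

```bash
python3 t.py
```

```text
7.1 yaw 48.53 tau -0.216 F [-0.7  0.2  5.2] q6 26.27
```

Emit:
arm_command(motion=[{"tx": 0,"ty": 0,"tz": 0,"wx": 0,"wy": 0,"wz": 2,"fingers": -1},{"tx": 0,"ty": 0,"tz": 0,"wx": 0,"wy": 0,"wz": 0,"fingers": -1}])

```text
time: 7.3
tool_pos: [0.5925, -0.0389, 0.2089]
eef_rot: [179.9, -0.0, 46.5]
wrist_force: [0.9, -0.3, 5.3]
grip_width: 0.152
grip_force: 44.7
```

```bash
python3 t.py
```

```text
7.3 yaw 46.54 tau -0.166 F [ 0.9 -0.3  5.3] q6 28.26
```

Emit:
arm_command(motion=[{"tx": 0,"ty": 0,"tz": 0,"wx": 0,"wy": 0,"wz": 2,"fingers": -1},{"tx": 0,"ty": 0,"tz": 0,"wx": 0,"wy": 0,"wz": 0,"fingers": -1}])

```text
time: 7.5
tool_pos: [0.5924, -0.0388, 0.2089]
eef_rot: [179.9, -0.0, 44.6]
wrist_force: [0.1, -0.8, 5.5]
grip_width: 0.154
grip_force: 44.7
```

```bash
python3 t.py
```

```text
7.5 yaw 44.55 tau 0.032 F [ 0.1 -0.8  5.5] q6 30.25
```

Emit:
arm_command(motion=[{"tx": 0,"ty": 0,"tz": 0,"wx": 0,"wy": 0,"wz": 2,"fingers": -1},{"tx": 0,"ty": 0,"tz": 0,"wx": 0,"wy": 0,"wz": 0,"fingers": -1}])

```text
time: 7.7
tool_pos: [0.5925, -0.0388, 0.2089]
eef_rot: [179.9, -0.0, 42.6]
wrist_force: [-0.3, 0.6, 5.4]
grip_width: 0.154
grip_force: 44.7
```

```bash
python3 t.py
```

```text
7.7 yaw 42.57 tau 0.154 F [-0.3  0.6  5.4] q6 32.24
```

Emit:
arm_command(motion=[{"tx": 0,"ty": 0,"tz": 0,"wx": 0,"wy": 0,"wz": 2,"fingers": -1},{"tx": 0,"ty": 0,"tz": 0,"wx": 0,"wy": 0,"wz": 0,"fingers": -1}])

```text
time: 7.9
tool_pos: [0.5925, -0.0388, 0.2089]
eef_rot: [179.9, -0.0, 40.6]
wrist_force: [-0.6, 0.1, 5.9]
grip_width: 0.152
grip_force: 44.7
```

```bash
python3 t.py
```

```text
7.9 yaw 40.56 tau 0.015 F [-0.6  0.1  5.9] q6 34.25
```

Emit:
arm_command(motion=[{"tx": 0,"ty": 0,"tz": 0,"wx": 0,"wy": 0,"wz": 2,"fingers": -1},{"tx": 0,"ty": 0,"tz": 0,"wx": 0,"wy": 0,"wz": 0,"fingers": -1}])

```text
time: 8.1
tool_pos: [0.5924, -0.0388, 0.2089]
eef_rot: [180.0, -0.0, 38.5]
wrist_force: [0.2, 0.1, 5.8]
grip_width: 0.157
grip_force: 44.7
```

```bash
python3 t.py
```

```text
8.1 yaw 38.55 tau -0.182 F [0.2 0.1 5.8] q6 36.26
```

Emit:
arm_command(motion=[{"tx": 0,"ty": 0,"tz": 0,"wx": 0,"wy": 0,"wz": 2,"fingers": -1},{"tx": 0,"ty": 0,"tz": 0,"wx": 0,"wy": 0,"wz": 0,"fingers": -1}])

```text
time: 8.3
tool_pos: [0.5924, -0.0388, 0.2088]
eef_rot: [180.0, -0.0, 36.5]
wrist_force: [-0.8, -0.5, 4.5]
grip_width: 0.154
grip_force: 44.7
```

```bash
python3 t.py
```

```text
8.3 yaw 36.55 tau -0.273 F [-0.8 -0.5  4.5] q6 38.26
```

Emit:
arm_command(motion=[{"tx": 0,"ty": 0,"tz": 0,"wx": 0,"wy": 0,"wz": 2,"fingers": -1},{"tx": 0,"ty": 0,"tz": 0,"wx": 0,"wy": 0,"wz": 0,"fingers": -1}])

```text
time: 8.5
tool_pos: [0.5925, -0.0388, 0.2089]
eef_rot: [180.0, -0.0, 34.5]
wrist_force: [-1.1, 0.1, 5.9]
grip_width: 0.156
grip_force: 44.7
```

```bash
python3 t.py
```

```text
8.5 yaw 34.54 tau -0.169 F [-1.1  0.1  5.9] q6 40.27
```

Emit:
arm_command(motion=[{"tx": 0,"ty": 0,"tz": 0,"wx": 0,"wy": 0,"wz": 2,"fingers": -1},{"tx": 0,"ty": 0,"tz": 0,"wx": 0,"wy": 0,"wz": 0,"fingers": -1}])

```text
time: 8.7
tool_pos: [0.5924, -0.0388, 0.2089]
eef_rot: [180.0, -0.0, 32.5]
wrist_force: [-0.6, -0.3, 6.0]
grip_width: 0.157
grip_force: 44.7
```

```bash
python3 t.py
```

```text
8.7 yaw 32.55 tau -0.129 F [-0.6 -0.3  6. ] q6 42.26
```

Emit:
arm_command(motion=[{"tx": 0,"ty": 0,"tz": 0,"wx": 0,"wy": 0,"wz": 2,"fingers": -1},{"tx": 0,"ty": 0,"tz": 0,"wx": 0,"wy": 0,"wz": 0,"fingers": -1}])

```text
time: 8.9
tool_pos: [0.5924, -0.0388, 0.2089]
eef_rot: [180.0, -0.0, 30.6]
wrist_force: [0.0, 0.3, 5.9]
grip_width: 0.155
grip_force: 44.7
```

```bash
python3 t.py
```

```text
8.9 yaw 30.56 tau 0.083 F [0.  0.3 5.9] q6 44.24
```

Clicks so far are near 58.4°, 45° and 31.4°. The earliest the stop can be is about 3 clicks from the start, near 18 to 21°.

Emit:
arm_command(motion=[{"tx": 0,"ty": 0,"tz": 0,"wx": 0,"wy": 0,"wz": 2,"fingers": -1},{"tx": 0,"ty": 0,"tz": 0,"wx": 0,"wy": 0,"wz": 0,"fingers": -1}])

```text
time: 9.1
tool_pos: [0.5925, -0.0387, 0.2089]
eef_rot: [180.0, -0.1, 28.6]
wrist_force: [-1.1, 0.5, 6.0]
grip_width: 0.157
grip_force: 44.7
```

```bash
python3 t.py
```

```text
9.1 yaw 28.58 tau 0.195 F [-1.1  0.5  6. ] q6 46.23
```

Emit:
arm_command(motion=[{"tx": 0,"ty": 0,"tz": 0,"wx": 0,"wy": 0,"wz": 2,"fingers": -1},{"tx": 0,"ty": 0,"tz": 0,"wx": 0,"wy": 0,"wz": 0,"fingers": -1}])

```text
time: 9.3
tool_pos: [0.5925, -0.0387, 0.2089]
eef_rot: [180.0, -0.0, 26.6]
wrist_force: [-0.8, 0.6, 5.0]
grip_width: 0.149
grip_force: 44.7
```

```bash
python3 t.py
```

```text
9.3 yaw 26.57 tau -0.118 F [-0.8  0.6  5. ] q6 48.24
```

Emit:
arm_command(motion=[{"tx": 0,"ty": 0,"tz": 0,"wx": 0,"wy": 0,"wz": 2,"fingers": -1},{"tx": 0,"ty": 0,"tz": 0,"wx": 0,"wy": 0,"wz": 0,"fingers": -1}])

```text
time: 9.5
tool_pos: [0.5925, -0.0387, 0.2089]
eef_rot: [180.0, -0.1, 24.6]
wrist_force: [-0.3, 0.0, 6.3]
grip_width: 0.155
grip_force: 44.8
```

```bash
python3 t.py
```

```text
9.5 yaw 24.56 tau -0.124 F [-0.3  0.   6.3] q6 50.25
```

Emit:
arm_command(motion=[{"tx": 0,"ty": 0,"tz": 0,"wx": 0,"wy": 0,"wz": 2,"fingers": -1},{"tx": 0,"ty": 0,"tz": 0,"wx": 0,"wy": 0,"wz": 0,"fingers": -1}])

```text
time: 9.7
tool_pos: [0.5924, -0.0387, 0.2088]
eef_rot: [180.0, -0.0, 22.6]
wrist_force: [-0.1, 1.1, 6.1]
grip_width: 0.153
grip_force: 44.7
```

```bash
python3 t.py
```

```text
9.7 yaw 22.55 tau -0.237 F [-0.1  1.1  6.1] q6 52.26
```

Emit:
arm_command(motion=[{"tx": 0,"ty": 0,"tz": 0,"wx": 0,"wy": 0,"wz": 1.5,"fingers": -1},{"tx": 0,"ty": 0,"tz": 0,"wx": 0,"wy": 0,"wz": 0,"fingers": -1}])

```text
time: 9.9
tool_pos: [0.5924, -0.0387, 0.2089]
eef_rot: [180.0, -0.1, 21.1]
wrist_force: [-0.9, 0.5, 6.2]
grip_width: 0.154
grip_force: 44.7
```

```bash
python3 t.py
```

```text
9.9 yaw 21.05 tau -0.178 F [-0.9  0.5  6.2] q6 53.75
```

Emit:
arm_command(motion=[{"tx": 0,"ty": 0,"tz": 0,"wx": 0,"wy": 0,"wz": 1.5,"fingers": -1},{"tx": 0,"ty": 0,"tz": 0,"wx": 0,"wy": 0,"wz": 0,"fingers": -1}])

```text
time: 10.1
tool_pos: [0.5925, -0.0387, 0.2089]
eef_rot: [180.0, -0.1, 19.6]
wrist_force: [-0.9, 0.4, 5.5]
grip_width: 0.156
grip_force: 44.7
```

```bash
python3 t.py
```

```text
10.1 yaw 19.55 tau -0.152 F [-0.9  0.4  5.5] q6 55.25
```

Emit:
arm_command(motion=[{"tx": 0,"ty": 0,"tz": 0,"wx": 0,"wy": 0,"wz": 1,"fingers": -1},{"tx": 0,"ty": 0,"tz": 0,"wx": 0,"wy": 0,"wz": 0,"fingers": -1}])

```text
time: 10.3
tool_pos: [0.5924, -0.0387, 0.2089]
eef_rot: [180.0, -0.1, 18.6]
wrist_force: [0.3, 0.2, 5.0]
grip_width: 0.157
grip_force: 44.7
```

```bash
python3 t.py
```

```text
10.3 yaw 18.58 tau -0.117 F [0.3 0.2 5. ] q6 56.23
```

Emit:
arm_command(motion=[{"tx": 0,"ty": 0,"tz": 0,"wx": 0,"wy": 0,"wz": 1,"fingers": -1},{"tx": 0,"ty": 0,"tz": 0,"wx": 0,"wy": 0,"wz": 0,"fingers": -1}])

```text
time: 10.5
tool_pos: [0.5925, -0.0387, 0.2089]
eef_rot: [180.0, -0.1, 17.6]
wrist_force: [-0.6, 1.1, 6.6]
grip_width: 0.158
grip_force: 44.7
```

```bash
python3 t.py
```

```text
10.5 yaw 17.58 tau -0.049 F [-0.6  1.1  6.6] q6 57.22
```

Emit:
arm_command(motion=[{"tx": 0,"ty": 0,"tz": 0,"wx": 0,"wy": 0,"wz": 1,"fingers": -1},{"tx": 0,"ty": 0,"tz": 0,"wx": 0,"wy": 0,"wz": 0,"fingers": -1}])

```text
time: 10.7
tool_pos: [0.5925, -0.0387, 0.2089]
eef_rot: [180.0, -0.1, 16.6]
wrist_force: [0.1, 0.6, 6.7]
grip_width: 0.159
grip_force: 44.7
```

```bash
python3 t.py
```

```text
10.7 yaw 16.59 tau 0.049 F [0.1 0.6 6.7] q6 58.21
```

Emit:
arm_command(motion=[{"tx": 0,"ty": 0,"tz": 0,"wx": 0,"wy": 0,"wz": 1,"fingers": -1},{"tx": 0,"ty": 0,"tz": 0,"wx": 0,"wy": 0,"wz": 0,"fingers": -1}])

```text
time: 10.9
tool_pos: [0.5925, -0.0387, 0.2089]
eef_rot: [180.0, -0.1, 15.6]
wrist_force: [-0.3, 0.3, 4.4]
grip_width: 0.158
grip_force: 44.7
```

```bash
python3 t.py
```

```text
10.9 yaw 15.6 tau 0.106 F [-0.3  0.3  4.4] q6 59.21
```

Emit:
arm_command(motion=[{"tx": 0,"ty": 0,"tz": 0,"wx": 0,"wy": 0,"wz": 0.7,"fingers": -1},{"tx": 0,"ty": 0,"tz": 0,"wx": 0,"wy": 0,"wz": 0,"fingers": -1}])

```text
time: 11.1
tool_pos: [0.5925, -0.0386, 0.2089]
eef_rot: [180.0, -0.1, 14.9]
wrist_force: [-0.4, -0.7, 4.9]
grip_width: 0.16
grip_force: 44.7
```

```bash
python3 t.py
```

```text
11.1 yaw 14.91 tau 0.1 F [-0.4 -0.7  4.9] q6 59.9
```

Emit:
arm_command(motion=[{"tx": 0,"ty": 0,"tz": 0,"wx": 0,"wy": 0,"wz": 1.5,"fingers": -1},{"tx": 0,"ty": 0,"tz": 0,"wx": 0,"wy": 0,"wz": 0,"fingers": -1}])

```text
time: 11.3
tool_pos: [0.5925, -0.0387, 0.2089]
eef_rot: [180.0, -0.1, 13.4]
wrist_force: [0.3, 0.2, 5.5]
grip_width: 0.157
grip_force: 44.8
```

```bash
python3 t.py
```

```text
11.3 yaw 13.4 tau 0.186 F [0.3 0.2 5.5] q6 61.41
```

Emit:
arm_command(motion=[{"tx": 0,"ty": 0,"tz": 0,"wx": 0,"wy": 0,"wz": 1.5,"fingers": -1},{"tx": 0,"ty": 0,"tz": 0,"wx": 0,"wy": 0,"wz": 0,"fingers": -1}])

```text
time: 11.5
tool_pos: [0.5925, -0.0386, 0.2089]
eef_rot: [180.0, -0.1, 11.9]
wrist_force: [0.1, 0.9, 5.6]
grip_width: 0.155
grip_force: 44.7
```

```bash
python3 t.py
```

```text
11.5 yaw 11.88 tau -0.048 F [0.1 0.9 5.6] q6 62.93
```

Emit:
arm_command(motion=[{"tx": 0,"ty": 0,"tz": 0,"wx": 0,"wy": 0,"wz": 2,"fingers": -1},{"tx": 0,"ty": 0,"tz": 0,"wx": 0,"wy": 0,"wz": 0,"fingers": -1}])

```text
time: 11.7
tool_pos: [0.5925, -0.0386, 0.2089]
eef_rot: [180.0, -0.1, 9.8]
wrist_force: [-0.2, 1.1, 5.5]
grip_width: 0.155
grip_force: 44.7
```

```bash
python3 t.py
```

```text
11.7 yaw 9.85 tau -0.273 F [-0.2  1.1  5.5] q6 64.96
```

Emit:
arm_command(motion=[{"tx": 0,"ty": 0,"tz": 0,"wx": 0,"wy": 0,"wz": 2,"fingers": -1},{"tx": 0,"ty": 0,"tz": 0,"wx": 0,"wy": 0,"wz": 0,"fingers": -1}])

```text
time: 11.9
tool_pos: [0.5925, -0.0387, 0.2089]
eef_rot: [180.0, -0.1, 7.8]
wrist_force: [0.5, 1.8, 5.2]
grip_width: 0.159
grip_force: 44.7
```

```bash
python3 t.py
```

```text
11.9 yaw 7.85 tau -0.248 F [0.5 1.8 5.2] q6 66.96
```

Emit:
arm_command(motion=[{"tx": 0,"ty": 0,"tz": 0,"wx": 0,"wy": 0,"wz": 1.5,"fingers": -1},{"tx": 0,"ty": 0,"tz": 0,"wx": 0,"wy": 0,"wz": 0,"fingers": -1}])

```text
time: 12.1
tool_pos: [0.5925, -0.0386, 0.2089]
eef_rot: [-180.0, -0.1, 6.4]
wrist_force: [0.4, 0.4, 5.0]
grip_width: 0.158
grip_force: 44.7
```

```bash
python3 t.py
```

```text
12.1 yaw 6.36 tau -0.152 F [0.4 0.4 5. ] q6 68.45
```

Emit:
arm_command(motion=[{"tx": 0,"ty": 0,"tz": 0,"wx": 0,"wy": 0,"wz": 1,"fingers": -1},{"tx": 0,"ty": 0,"tz": 0,"wx": 0,"wy": 0,"wz": 0,"fingers": -1}])

```text
time: 12.3
tool_pos: [0.5925, -0.0386, 0.2089]
eef_rot: [-180.0, -0.1, 5.4]
wrist_force: [-0.7, 0.7, 5.5]
grip_width: 0.156
grip_force: 44.7
```

```bash
python3 t.py
```

```text
12.3 yaw 5.37 tau -0.143 F [-0.7  0.7  5.5] q6 69.43
```

Emit:
arm_command(motion=[{"tx": 0,"ty": 0,"tz": 0,"wx": 0,"wy": 0,"wz": 1,"fingers": -1},{"tx": 0,"ty": 0,"tz": 0,"wx": 0,"wy": 0,"wz": 0,"fingers": -1}])

```text
time: 12.5
tool_pos: [0.5925, -0.0386, 0.2089]
eef_rot: [-180.0, -0.1, 4.4]
wrist_force: [0.1, 0.8, 4.5]
grip_width: 0.158
grip_force: 44.7
```

```bash
python3 t.py
```

```text
12.5 yaw 4.38 tau -0.066 F [0.1 0.8 4.5] q6 70.43
```

Emit:
arm_command(motion=[{"tx": 0,"ty": 0,"tz": 0,"wx": 0,"wy": 0,"wz": 1,"fingers": -1},{"tx": 0,"ty": 0,"tz": 0,"wx": 0,"wy": 0,"wz": 0,"fingers": -1}])

```text
time: 12.7
tool_pos: [0.5925, -0.0386, 0.2089]
eef_rot: [-180.0, -0.1, 3.4]
wrist_force: [-0.6, -0.4, 5.6]
grip_width: 0.156
grip_force: 44.7
```

```bash
python3 t.py
```

```text
12.7 yaw 3.39 tau -0.012 F [-0.6 -0.4  5.6] q6 71.42
```

Emit:
arm_command(motion=[{"tx": 0,"ty": 0,"tz": 0,"wx": 0,"wy": 0,"wz": 1,"fingers": -1},{"tx": 0,"ty": 0,"tz": 0,"wx": 0,"wy": 0,"wz": 0,"fingers": -1}])

```text
time: 12.9
tool_pos: [0.5925, -0.0386, 0.2089]
eef_rot: [-180.0, -0.1, 2.4]
wrist_force: [-0.8, -0.1, 5.4]
grip_width: 0.155
grip_force: 44.7
```

```bash
python3 t.py
```

```text
12.9 yaw 2.39 tau 0.027 F [-0.8 -0.1  5.4] q6 72.41
```

Emit:
arm_command(motion=[{"tx": 0,"ty": 0,"tz": 0,"wx": 0,"wy": 0,"wz": 1,"fingers": -1},{"tx": 0,"ty": 0,"tz": 0,"wx": 0,"wy": 0,"wz": 0,"fingers": -1}])

```text
time: 13.1
tool_pos: [0.5925, -0.0386, 0.2089]
eef_rot: [-180.0, -0.1, 1.4]
wrist_force: [-0.4, 0.3, 5.5]
grip_width: 0.153
grip_force: 44.7
```

```bash
python3 t.py
```

```text
13.1 yaw 1.41 tau 0.1 F [-0.4  0.3  5.5] q6 73.41
```

Emit:
arm_command(motion=[{"tx": 0,"ty": 0,"tz": 0,"wx": 0,"wy": 0,"wz": 1,"fingers": -1},{"tx": 0,"ty": 0,"tz": 0,"wx": 0,"wy": 0,"wz": 0,"fingers": -1}])

```text
time: 13.3
tool_pos: [0.5925, -0.0386, 0.2089]
eef_rot: [-180.0, -0.1, 0.4]
wrist_force: [-0.4, 0.0, 5.7]
grip_width: 0.16
grip_force: 44.7
```

```bash
python3 t.py
```

```text
13.3 yaw 0.41 tau 0.238 F [-0.4  0.   5.7] q6 74.4
```

Emit:
arm_command(motion=[{"tx": 0,"ty": 0,"tz": 0,"wx": 0,"wy": 0,"wz": 1,"fingers": -1},{"tx": 0,"ty": 0,"tz": 0,"wx": 0,"wy": 0,"wz": 0,"fingers": -1}])

```text
time: 13.5
tool_pos: [0.5925, -0.0386, 0.2089]
eef_rot: [-180.0, -0.1, -0.6]
wrist_force: [-0.6, 1.7, 5.6]
grip_width: 0.155
grip_force: 44.7
```

```bash
python3 t.py
```

```text
13.5 yaw -0.6 tau 0.029 F [-0.6  1.7  5.6] q6 75.41
```

Emit:
arm_command(motion=[{"tx": 0,"ty": 0,"tz": 0,"wx": 0,"wy": 0,"wz": 1,"fingers": -1},{"tx": 0,"ty": 0,"tz": 0,"wx": 0,"wy": 0,"wz": 0,"fingers": -1}])

```text
time: 13.7
tool_pos: [0.5925, -0.0386, 0.2089]
eef_rot: [-180.0, -0.1, -1.6]
wrist_force: [-0.6, -1.0, 5.1]
grip_width: 0.156
grip_force: 44.8
```

```bash
python3 t.py
```

```text
13.7 yaw -1.58 tau 0.253 F [-0.6 -1.   5.1] q6 76.39
```

Emit:
arm_command(motion=[{"tx": 0,"ty": 0,"tz": 0,"wx": 0,"wy": 0,"wz": 1,"fingers": -1},{"tx": 0,"ty": 0,"tz": 0,"wx": 0,"wy": 0,"wz": 0,"fingers": -1}])

```text
time: 13.9
tool_pos: [0.5925, -0.0386, 0.2089]
eef_rot: [-180.0, -0.1, -2.6]
wrist_force: [-0.4, 0.8, 5.7]
grip_width: 0.155
grip_force: 44.7
```

```bash
python3 t.py
```

```text
13.9 yaw -2.61 tau -0.047 F [-0.4  0.8  5.7] q6 77.42
```

Emit:
arm_command(motion=[{"tx": 0,"ty": 0,"tz": 0,"wx": 0,"wy": 0,"wz": 1,"fingers": -1},{"tx": 0,"ty": 0,"tz": 0,"wx": 0,"wy": 0,"wz": 0,"fingers": -1}])

```text
time: 14.1
tool_pos: [0.5925, -0.0386, 0.2089]
eef_rot: [-180.0, -0.1, -3.6]
wrist_force: [-0.2, 1.4, 5.2]
grip_width: 0.154
grip_force: 44.7
```

```bash
python3 t.py
```

```text
14.1 yaw -3.62 tau -0.188 F [-0.2  1.4  5.2] q6 78.43
```

Past the fifth crest, so the next click is near -9°.

Emit:
arm_command(motion=[{"tx": 0,"ty": 0,"tz": 0,"wx": 0,"wy": 0,"wz": 1.5,"fingers": -1},{"tx": 0,"ty": 0,"tz": 0,"wx": 0,"wy": 0,"wz": 0,"fingers": -1}])

```text
time: 14.3
tool_pos: [0.5925, -0.0386, 0.2089]
eef_rot: [-180.0, -0.1, -5.1]
wrist_force: [-0.4, 0.2, 5.9]
grip_width: 0.158
grip_force: 44.7
```

```bash
python3 t.py
```

```text
14.3 yaw -5.14 tau -0.306 F [-0.4  0.2  5.9] q6 79.95
```

Emit:
arm_command(motion=[{"tx": 0,"ty": 0,"tz": 0,"wx": 0,"wy": 0,"wz": 1,"fingers": -1},{"tx": 0,"ty": 0,"tz": 0,"wx": 0,"wy": 0,"wz": 0,"fingers": -1}])

```text
time: 14.5
tool_pos: [0.5925, -0.0386, 0.2089]
eef_rot: [-180.0, -0.1, -6.1]
wrist_force: [-0.3, 1.7, 4.5]
grip_width: 0.156
grip_force: 44.7
```

```bash
python3 t.py
```

```text
14.5 yaw -6.12 tau -0.179 F [-0.3  1.7  4.5] q6 80.93
```

Emit:
arm_command(motion=[{"tx": 0,"ty": 0,"tz": 0,"wx": 0,"wy": 0,"wz": 1,"fingers": -1},{"tx": 0,"ty": 0,"tz": 0,"wx": 0,"wy": 0,"wz": 0,"fingers": -1}])

```text
time: 14.7
tool_pos: [0.5925, -0.0386, 0.2089]
eef_rot: [-180.0, -0.1, -7.1]
wrist_force: [0.9, 1.7, 5.8]
grip_width: 0.158
grip_force: 44.7
```

```bash
python3 t.py
```

```text
14.7 yaw -7.12 tau -0.13 F [0.9 1.7 5.8] q6 81.93
```

Emit:
arm_command(motion=[{"tx": 0,"ty": 0,"tz": 0,"wx": 0,"wy": 0,"wz": 1,"fingers": -1},{"tx": 0,"ty": 0,"tz": 0,"wx": 0,"wy": 0,"wz": 0,"fingers": -1}])

```text
time: 14.9
tool_pos: [0.5925, -0.0385, 0.2089]
eef_rot: [-180.0, -0.1, -8.1]
wrist_force: [0.2, 1.2, 4.7]
grip_width: 0.155
grip_force: 44.7
```

```bash
python3 t.py
```

```text
14.9 yaw -8.12 tau -0.195 F [0.2 1.2 4.7] q6 82.93
```

Emit:
arm_command(motion=[{"tx": 0,"ty": 0,"tz": 0,"wx": 0,"wy": 0,"wz": 1,"fingers": -1},{"tx": 0,"ty": 0,"tz": 0,"wx": 0,"wy": 0,"wz": 0,"fingers": -1}])

```text
time: 15.1
tool_pos: [0.5925, -0.0385, 0.2088]
eef_rot: [-180.0, -0.1, -9.1]
wrist_force: [-0.6, 0.9, 5.8]
grip_width: 0.156
grip_force: 44.7
```

```bash
python3 t.py
```

```text
15.1 yaw -9.12 tau -0.125 F [-0.6  0.9  5.8] q6 83.93
```

Emit:
arm_command(motion=[{"tx": 0,"ty": 0,"tz": 0,"wx": 0,"wy": 0,"wz": 1,"fingers": -1},{"tx": 0,"ty": 0,"tz": 0,"wx": 0,"wy": 0,"wz": 0,"fingers": -1}])

```text
time: 15.3
tool_pos: [0.5925, -0.0385, 0.2089]
eef_rot: [-180.0, -0.1, -10.1]
wrist_force: [0.1, 1.1, 5.6]
grip_width: 0.154
grip_force: 44.7
```

```bash
python3 t.py
```

```text
15.3 yaw -10.11 tau -0.052 F [0.1 1.1 5.6] q6 84.92
```

Emit:
arm_command(motion=[{"tx": 0,"ty": 0,"tz": 0,"wx": 0,"wy": 0,"wz": 1,"fingers": -1},{"tx": 0,"ty": 0,"tz": 0,"wx": 0,"wy": 0,"wz": 0,"fingers": -1}])

```text
time: 15.5
tool_pos: [0.5925, -0.0385, 0.2089]
eef_rot: [-180.0, -0.1, -11.1]
wrist_force: [-0.4, 1.0, 5.7]
grip_width: 0.157
grip_force: 44.7
```

```bash
python3 t.py
```

```text
15.5 yaw -11.11 tau 0.025 F [-0.4  1.   5.7] q6 85.92
```

Emit:
arm_command(motion=[{"tx": 0,"ty": 0,"tz": 0,"wx": 0,"wy": 0,"wz": 1,"fingers": -1},{"tx": 0,"ty": 0,"tz": 0,"wx": 0,"wy": 0,"wz": 0,"fingers": -1}])

```text
time: 15.7
tool_pos: [0.5925, -0.0385, 0.2088]
eef_rot: [-180.0, -0.1, -12.1]
wrist_force: [-0.2, 0.8, 4.7]
grip_width: 0.157
grip_force: 44.7
```

```bash
python3 t.py
```

```text
15.7 yaw -12.09 tau 0.232 F [-0.2  0.8  4.7] q6 86.9
```

Emit:
arm_command(motion=[{"tx": 0,"ty": 0,"tz": 0,"wx": 0,"wy": 0,"wz": 0.7,"fingers": -1},{"tx": 0,"ty": 0,"tz": 0,"wx": 0,"wy": 0,"wz": 0,"fingers": -1}])

```text
time: 15.9
tool_pos: [0.5926, -0.0385, 0.2089]
eef_rot: [-180.0, -0.1, -12.8]
wrist_force: [0.1, 0.8, 5.9]
grip_width: 0.156
grip_force: 44.7
```

```bash
python3 t.py
```

```text
15.9 yaw -12.76 tau 0.34 F [0.1 0.8 5.9] q6 87.58
```

Emit:
arm_command(motion=[{"tx": 0,"ty": 0,"tz": 0,"wx": 0,"wy": 0,"wz": 0.6,"fingers": -1},{"tx": 0,"ty": 0,"tz": 0,"wx": 0,"wy": 0,"wz": 0,"fingers": -1}])

```text
time: 16.1
tool_pos: [0.5926, -0.0385, 0.2089]
eef_rot: [-180.0, -0.1, -13.3]
wrist_force: [-1.1, 0.8, 5.0]
grip_width: 0.158
grip_force: 44.9
```

```bash
python3 t.py
```

```text
16.1 yaw -13.35 tau 0.519 F [-1.1  0.8  5. ] q6 88.17
```

The torque has reached 0.52 N m and is still climbing, well above any click, so this is the end stop. The five crests I passed mean it started five clicks open. One small nudge to be sure, then I'll come back counting.

Emit:
arm_command(motion=[{"tx": 0,"ty": 0,"tz": 0,"wx": 0,"wy": 0,"wz": 0.3,"fingers": -1},{"tx": 0,"ty": 0,"tz": 0,"wx": 0,"wy": 0,"wz": 0,"fingers": -1}])

```text
time: 16.3
tool_pos: [0.5926, -0.0385, 0.2089]
eef_rot: [-180.0, -0.1, -13.6]
wrist_force: [-0.8, 1.2, 5.7]
grip_width: 0.157
grip_force: 45.1
```

```bash
python3 t.py
```

```text
16.3 yaw -13.63 tau 0.502 F [-0.8  1.2  5.7] q6 88.45
```

Emit:
arm_command(motion=[{"tx": 0,"ty": 0,"tz": 0,"wx": 0,"wy": 0,"wz": -2,"fingers": -1},{"tx": 0,"ty": 0,"tz": 0,"wx": 0,"wy": 0,"wz": 0,"fingers": -1}])

```text
time: 16.5
tool_pos: [0.5925, -0.0385, 0.2089]
eef_rot: [-180.0, -0.1, -11.6]
wrist_force: [-0.2, 0.6, 5.5]
grip_width: 0.154
grip_force: 44.7
```

```bash
python3 t.py
```

```text
16.5 yaw -11.62 tau 0.113 F [-0.2  0.6  5.5] q6 86.43
```

Emit:
arm_command(motion=[{"tx": 0,"ty": 0,"tz": 0,"wx": 0,"wy": 0,"wz": -2,"fingers": -1},{"tx": 0,"ty": 0,"tz": 0,"wx": 0,"wy": 0,"wz": 0,"fingers": -1}])

```text
time: 16.7
tool_pos: [0.5925, -0.0385, 0.2089]
eef_rot: [-180.0, -0.1, -9.6]
wrist_force: [0.6, -0.2, 5.8]
grip_width: 0.159
grip_force: 44.7
```

```bash
python3 t.py
```

```text
16.7 yaw -9.64 tau -0.069 F [ 0.6 -0.2  5.8] q6 84.45
```

Emit:
arm_command(motion=[{"tx": 0,"ty": 0,"tz": 0,"wx": 0,"wy": 0,"wz": -2,"fingers": -1},{"tx": 0,"ty": 0,"tz": 0,"wx": 0,"wy": 0,"wz": 0,"fingers": -1}])

```text
time: 16.9
tool_pos: [0.5925, -0.0386, 0.2089]
eef_rot: [-180.0, -0.1, -7.6]
wrist_force: [1.1, 2.1, 5.4]
grip_width: 0.155
grip_force: 44.7
```

```bash
python3 t.py
```

```text
16.9 yaw -7.65 tau -0.104 F [1.1 2.1 5.4] q6 82.45
```

Emit:
arm_command(motion=[{"tx": 0,"ty": 0,"tz": 0,"wx": 0,"wy": 0,"wz": -2,"fingers": -1},{"tx": 0,"ty": 0,"tz": 0,"wx": 0,"wy": 0,"wz": 0,"fingers": -1}])

```text
time: 17.1
tool_pos: [0.5925, -0.0386, 0.2089]
eef_rot: [-180.0, -0.1, -5.7]
wrist_force: [-0.8, 0.9, 5.7]
grip_width: 0.153
grip_force: 44.7
```

```bash
python3 t.py
```

```text
17.1 yaw -5.67 tau -0.287 F [-0.8  0.9  5.7] q6 80.47
```

Emit:
arm_command(motion=[{"tx": 0,"ty": 0,"tz": 0,"wx": 0,"wy": 0,"wz": -2,"fingers": -1},{"tx": 0,"ty": 0,"tz": 0,"wx": 0,"wy": 0,"wz": 0,"fingers": -1}])

```text
time: 17.3
tool_pos: [0.5925, -0.0386, 0.2089]
eef_rot: [-180.0, -0.1, -3.6]
wrist_force: [-1.0, 0.8, 5.5]
grip_width: 0.152
grip_force: 44.7
```

```bash
python3 t.py
```

```text
17.3 yaw -3.63 tau 0.18 F [-1.   0.8  5.5] q6 78.43
```

Emit:
arm_command(motion=[{"tx": 0,"ty": 0,"tz": 0,"wx": 0,"wy": 0,"wz": -2,"fingers": -1},{"tx": 0,"ty": 0,"tz": 0,"wx": 0,"wy": 0,"wz": 0,"fingers": -1}])

```text
time: 17.5
tool_pos: [0.5925, -0.0386, 0.2089]
eef_rot: [-180.0, -0.1, -1.6]
wrist_force: [0.3, 0.2, 5.3]
grip_width: 0.156
grip_force: 44.7
```

```bash
python3 t.py
```

```text
17.5 yaw -1.62 tau 0.106 F [0.3 0.2 5.3] q6 76.43
```

Emit:
arm_command(motion=[{"tx": 0,"ty": 0,"tz": 0,"wx": 0,"wy": 0,"wz": -2,"fingers": -1},{"tx": 0,"ty": 0,"tz": 0,"wx": 0,"wy": 0,"wz": 0,"fingers": -1}])

```text
time: 17.7
tool_pos: [0.5925, -0.0386, 0.2089]
eef_rot: [-180.0, -0.1, 0.4]
wrist_force: [0.0, 1.0, 5.8]
grip_width: 0.155
grip_force: 44.7
```

```bash
python3 t.py
```

```text
17.7 yaw 0.39 tau 0.212 F [0.  1.  5.8] q6 74.42
```

Emit:
arm_command(motion=[{"tx": 0,"ty": 0,"tz": 0,"wx": 0,"wy": 0,"wz": -2,"fingers": -1},{"tx": 0,"ty": 0,"tz": 0,"wx": 0,"wy": 0,"wz": 0,"fingers": -1}])

```text
time: 17.9
tool_pos: [0.5925, -0.0386, 0.2089]
eef_rot: [-180.0, -0.1, 2.4]
wrist_force: [-0.6, 0.0, 6.6]
grip_width: 0.153
grip_force: 44.7
```

```bash
python3 t.py
```

```text
17.9 yaw 2.38 tau 0.129 F [-0.6  0.   6.6] q6 72.43
```

Emit:
arm_command(motion=[{"tx": 0,"ty": 0,"tz": 0,"wx": 0,"wy": 0,"wz": -2,"fingers": -1},{"tx": 0,"ty": 0,"tz": 0,"wx": 0,"wy": 0,"wz": 0,"fingers": -1}])

```text
time: 18.1
tool_pos: [0.5925, -0.0386, 0.2089]
eef_rot: [-180.0, -0.1, 4.4]
wrist_force: [-1.0, 0.3, 5.1]
grip_width: 0.155
grip_force: 44.7
```

```bash
python3 t.py
```

```text
18.1 yaw 4.36 tau -0.098 F [-1.   0.3  5.1] q6 70.45
```

First click back is at about 3.5°. Four more to go.

Emit:
arm_command(motion=[{"tx": 0,"ty": 0,"tz": 0,"wx": 0,"wy": 0,"wz": -3,"fingers": -1},{"tx": 0,"ty": 0,"tz": 0,"wx": 0,"wy": 0,"wz": 0,"fingers": -1}])

```text
time: 18.3
tool_pos: [0.5925, -0.0386, 0.2089]
eef_rot: [180.0, -0.1, 7.4]
wrist_force: [-0.9, 0.9, 6.0]
grip_width: 0.158
grip_force: 44.7
```

```bash
python3 t.py
```

```text
18.3 yaw 7.37 tau -0.132 F [-0.9  0.9  6. ] q6 67.44
```

Emit:
arm_command(motion=[{"tx": 0,"ty": 0,"tz": 0,"wx": 0,"wy": 0,"wz": -2,"fingers": -1},{"tx": 0,"ty": 0,"tz": 0,"wx": 0,"wy": 0,"wz": 0,"fingers": -1}])

```text
time: 18.5
tool_pos: [0.5925, -0.0386, 0.2089]
eef_rot: [180.0, -0.1, 9.4]
wrist_force: [0.6, 0.2, 6.5]
grip_width: 0.161
grip_force: 44.7
```

```bash
python3 t.py
```

```text
18.5 yaw 9.37 tau 0.069 F [0.6 0.2 6.5] q6 65.44
```

Emit:
arm_command(motion=[{"tx": 0,"ty": 0,"tz": 0,"wx": 0,"wy": 0,"wz": -2,"fingers": -1},{"tx": 0,"ty": 0,"tz": 0,"wx": 0,"wy": 0,"wz": 0,"fingers": -1}])

```text
time: 18.7
tool_pos: [0.5925, -0.0386, 0.2089]
eef_rot: [180.0, -0.1, 11.4]
wrist_force: [0.7, -0.7, 4.9]
grip_width: 0.159
grip_force: 44.8
```

```bash
python3 t.py
```

```text
18.7 yaw 11.38 tau 0.319 F [ 0.7 -0.7  4.9] q6 63.42
```

Emit:
arm_command(motion=[{"tx": 0,"ty": 0,"tz": 0,"wx": 0,"wy": 0,"wz": -2,"fingers": -1},{"tx": 0,"ty": 0,"tz": 0,"wx": 0,"wy": 0,"wz": 0,"fingers": -1}])

```text
time: 18.9
tool_pos: [0.5925, -0.0387, 0.2089]
eef_rot: [180.0, -0.1, 13.4]
wrist_force: [-0.7, 0.3, 6.2]
grip_width: 0.156
grip_force: 44.8
```

```bash
python3 t.py
```

```text
18.9 yaw 13.38 tau 0.276 F [-0.7  0.3  6.2] q6 61.43
```

Emit:
arm_command(motion=[{"tx": 0,"ty": 0,"tz": 0,"wx": 0,"wy": 0,"wz": -2,"fingers": -1},{"tx": 0,"ty": 0,"tz": 0,"wx": 0,"wy": 0,"wz": 0,"fingers": -1}])

```text
time: 19.1
tool_pos: [0.5925, -0.0387, 0.2089]
eef_rot: [180.0, -0.1, 15.4]
wrist_force: [-0.4, -0.3, 6.2]
grip_width: 0.159
grip_force: 44.7
```

```bash
python3 t.py
```

```text
19.1 yaw 15.38 tau 0.132 F [-0.4 -0.3  6.2] q6 59.42
```

Emit:
arm_command(motion=[{"tx": 0,"ty": 0,"tz": 0,"wx": 0,"wy": 0,"wz": -2,"fingers": -1},{"tx": 0,"ty": 0,"tz": 0,"wx": 0,"wy": 0,"wz": 0,"fingers": -1}])

```text
time: 19.3
tool_pos: [0.5924, -0.0387, 0.2089]
eef_rot: [180.0, -0.1, 17.4]
wrist_force: [-0.8, -0.1, 6.0]
grip_width: 0.155
grip_force: 44.7
```

```bash
python3 t.py
```

```text
19.3 yaw 17.37 tau 0.059 F [-0.8 -0.1  6. ] q6 57.44
```

Emit:
arm_command(motion=[{"tx": 0,"ty": 0,"tz": 0,"wx": 0,"wy": 0,"wz": -3,"fingers": -1},{"tx": 0,"ty": 0,"tz": 0,"wx": 0,"wy": 0,"wz": 0,"fingers": -1}])

```text
time: 19.5
tool_pos: [0.5925, -0.0387, 0.2089]
eef_rot: [180.0, -0.1, 20.4]
wrist_force: [-0.2, -0.4, 5.5]
grip_width: 0.158
grip_force: 44.7
```

```bash
python3 t.py
```

```text
19.5 yaw 20.38 tau -0.036 F [-0.2 -0.4  5.5] q6 54.42
```

Emit:
arm_command(motion=[{"tx": 0,"ty": 0,"tz": 0,"wx": 0,"wy": 0,"wz": -3,"fingers": -1},{"tx": 0,"ty": 0,"tz": 0,"wx": 0,"wy": 0,"wz": 0,"fingers": -1}])

```text
time: 19.7
tool_pos: [0.5924, -0.0388, 0.2089]
eef_rot: [180.0, -0.1, 23.4]
wrist_force: [0.2, 0.5, 5.9]
grip_width: 0.155
grip_force: 44.7
```

```bash
python3 t.py
```

```text
19.7 yaw 23.36 tau -0.173 F [0.2 0.5 5.9] q6 51.44
```

Emit:
arm_command(motion=[{"tx": 0,"ty": 0,"tz": 0,"wx": 0,"wy": 0,"wz": -3,"fingers": -1},{"tx": 0,"ty": 0,"tz": 0,"wx": 0,"wy": 0,"wz": 0,"fingers": -1}])

```text
time: 19.9
tool_pos: [0.5925, -0.0387, 0.2089]
eef_rot: [180.0, -0.0, 26.4]
wrist_force: [-0.7, -0.8, 5.8]
grip_width: 0.153
grip_force: 44.9
```

```bash
python3 t.py
```

```text
19.9 yaw 26.42 tau 0.389 F [-0.7 -0.8  5.8] q6 48.39
```

Emit:
arm_command(motion=[{"tx": 0,"ty": 0,"tz": 0,"wx": 0,"wy": 0,"wz": -3,"fingers": -1},{"tx": 0,"ty": 0,"tz": 0,"wx": 0,"wy": 0,"wz": 0,"fingers": -1}])

```text
time: 20.1
tool_pos: [0.5924, -0.0387, 0.2089]
eef_rot: [180.0, -0.0, 29.4]
wrist_force: [-0.6, -1.0, 5.4]
grip_width: 0.153
grip_force: 44.7
```

```bash
python3 t.py
```

```text
20.1 yaw 29.41 tau 0.182 F [-0.6 -1.   5.4] q6 45.4
```

Emit:
arm_command(motion=[{"tx": 0,"ty": 0,"tz": 0,"wx": 0,"wy": 0,"wz": -3,"fingers": -1},{"tx": 0,"ty": 0,"tz": 0,"wx": 0,"wy": 0,"wz": 0,"fingers": -1}])

```text
time: 20.3
tool_pos: [0.5924, -0.0388, 0.2089]
eef_rot: [180.0, -0.0, 32.4]
wrist_force: [-0.8, 0.1, 4.9]
grip_width: 0.152
grip_force: 44.7
```

```bash
python3 t.py
```

```text
20.3 yaw 32.38 tau -0.032 F [-0.8  0.1  4.9] q6 42.42
```

Three clicks so far. Next come the fourth at about 45.5° and the fifth at about 59°.

Emit:
arm_command(motion=[{"tx": 0,"ty": 0,"tz": 0,"wx": 0,"wy": 0,"wz": -3,"fingers": -1},{"tx": 0,"ty": 0,"tz": 0,"wx": 0,"wy": 0,"wz": 0,"fingers": -1}])

```text
time: 20.5
tool_pos: [0.5925, -0.0388, 0.2089]
eef_rot: [180.0, -0.1, 35.4]
wrist_force: [0.0, 0.8, 5.5]
grip_width: 0.154
grip_force: 44.7
```

```bash
python3 t.py
```

```text
20.5 yaw 35.36 tau -0.178 F [0.  0.8 5.5] q6 39.44
```

Emit:
arm_command(motion=[{"tx": 0,"ty": 0,"tz": 0,"wx": 0,"wy": 0,"wz": -3,"fingers": -1},{"tx": 0,"ty": 0,"tz": 0,"wx": 0,"wy": 0,"wz": 0,"fingers": -1}])

```text
time: 20.7
tool_pos: [0.5924, -0.0388, 0.2089]
eef_rot: [180.0, -0.0, 38.4]
wrist_force: [-0.0, -0.7, 6.3]
grip_width: 0.158
grip_force: 44.7
```

```bash
python3 t.py
```

```text
20.7 yaw 38.39 tau -0.055 F [-0.  -0.7  6.3] q6 36.41
```

Emit:
arm_command(motion=[{"tx": 0,"ty": 0,"tz": 0,"wx": 0,"wy": 0,"wz": -3,"fingers": -1},{"tx": 0,"ty": 0,"tz": 0,"wx": 0,"wy": 0,"wz": 0,"fingers": -1}])

```text
time: 20.9
tool_pos: [0.5925, -0.0388, 0.2089]
eef_rot: [179.9, -0.0, 41.4]
wrist_force: [0.3, 0.7, 4.3]
grip_width: 0.155
grip_force: 44.7
```

```bash
python3 t.py
```

```text
20.9 yaw 41.42 tau 0.251 F [0.3 0.7 4.3] q6 33.39
```

Emit:
arm_command(motion=[{"tx": 0,"ty": 0,"tz": 0,"wx": 0,"wy": 0,"wz": -2,"fingers": -1},{"tx": 0,"ty": 0,"tz": 0,"wx": 0,"wy": 0,"wz": 0,"fingers": -1}])

```text
time: 21.1
tool_pos: [0.5925, -0.0388, 0.2089]
eef_rot: [179.9, -0.0, 43.4]
wrist_force: [-0.3, 1.1, 5.0]
grip_width: 0.156
grip_force: 44.7
```

```bash
python3 t.py
```

```text
21.1 yaw 43.38 tau 0.203 F [-0.3  1.1  5. ] q6 31.43
```

Emit:
arm_command(motion=[{"tx": 0,"ty": 0,"tz": 0,"wx": 0,"wy": 0,"wz": -2,"fingers": -1},{"tx": 0,"ty": 0,"tz": 0,"wx": 0,"wy": 0,"wz": 0,"fingers": -1}])

```text
time: 21.3
tool_pos: [0.5925, -0.0388, 0.2089]
eef_rot: [179.9, -0.0, 45.4]
wrist_force: [0.2, -0.4, 4.7]
grip_width: 0.153
grip_force: 44.7
```

```bash
python3 t.py
```

```text
21.3 yaw 45.36 tau 0.017 F [ 0.2 -0.4  4.7] q6 29.44
```

Emit:
arm_command(motion=[{"tx": 0,"ty": 0,"tz": 0,"wx": 0,"wy": 0,"wz": -2,"fingers": -1},{"tx": 0,"ty": 0,"tz": 0,"wx": 0,"wy": 0,"wz": 0,"fingers": -1}])

```text
time: 21.5
tool_pos: [0.5925, -0.0389, 0.2089]
eef_rot: [179.9, -0.0, 47.3]
wrist_force: [-0.3, 0.6, 4.7]
grip_width: 0.16
grip_force: 44.7
```

```bash
python3 t.py
```

```text
21.5 yaw 47.35 tau -0.062 F [-0.3  0.6  4.7] q6 27.45
```

Emit:
arm_command(motion=[{"tx": 0,"ty": 0,"tz": 0,"wx": 0,"wy": 0,"wz": -2,"fingers": -1},{"tx": 0,"ty": 0,"tz": 0,"wx": 0,"wy": 0,"wz": 0,"fingers": -1}])

```text
time: 21.7
tool_pos: [0.5925, -0.0389, 0.2089]
eef_rot: [179.9, -0.0, 49.3]
wrist_force: [-0.0, -0.2, 4.9]
grip_width: 0.154
grip_force: 44.7
```

```bash
python3 t.py
```

```text
21.7 yaw 49.33 tau -0.178 F [-0.  -0.2  4.9] q6 25.47
```

Emit:
arm_command(motion=[{"tx": 0,"ty": 0,"tz": 0,"wx": 0,"wy": 0,"wz": -2,"fingers": -1},{"tx": 0,"ty": 0,"tz": 0,"wx": 0,"wy": 0,"wz": 0,"fingers": -1}])

```text
time: 21.9
tool_pos: [0.5925, -0.0389, 0.2089]
eef_rot: [179.9, -0.0, 51.4]
wrist_force: [-1.6, -0.3, 5.2]
grip_width: 0.158
grip_force: 44.7
```

```bash
python3 t.py
```

```text
21.9 yaw 51.36 tau 0.135 F [-1.6 -0.3  5.2] q6 23.44
```

Emit:
arm_command(motion=[{"tx": 0,"ty": 0,"tz": 0,"wx": 0,"wy": 0,"wz": -2,"fingers": -1},{"tx": 0,"ty": 0,"tz": 0,"wx": 0,"wy": 0,"wz": 0,"fingers": -1}])

```text
time: 22.1
tool_pos: [0.5925, -0.0389, 0.2089]
eef_rot: [179.9, -0.0, 53.4]
wrist_force: [-0.1, 0.3, 5.9]
grip_width: 0.155
grip_force: 44.7
```

```bash
python3 t.py
```

```text
22.1 yaw 53.36 tau 0.103 F [-0.1  0.3  5.9] q6 21.44
```

Past the fifth crest. I'll ease into the click, stopping when the torque reaches zero near 58 to 59°.

Emit:
arm_command(motion=[{"tx": 0,"ty": 0,"tz": 0,"wx": 0,"wy": 0,"wz": -2,"fingers": -1},{"tx": 0,"ty": 0,"tz": 0,"wx": 0,"wy": 0,"wz": 0,"fingers": -1}])

```text
time: 22.3
tool_pos: [0.5925, -0.0389, 0.2089]
eef_rot: [179.9, -0.0, 55.4]
wrist_force: [0.6, -0.2, 5.3]
grip_width: 0.153
grip_force: 44.8
```

```bash
python3 t.py
```

```text
22.3 yaw 55.38 tau 0.248 F [ 0.6 -0.2  5.3] q6 19.42
```

Emit:
arm_command(motion=[{"tx": 0,"ty": 0,"tz": 0,"wx": 0,"wy": 0,"wz": -2,"fingers": -1},{"tx": 0,"ty": 0,"tz": 0,"wx": 0,"wy": 0,"wz": 0,"fingers": -1}])

```text
time: 22.5
tool_pos: [0.5925, -0.0389, 0.2089]
eef_rot: [179.9, -0.0, 57.4]
wrist_force: [0.8, -1.1, 4.4]
grip_width: 0.154
grip_force: 44.7
```

```bash
python3 t.py
```

```text
22.5 yaw 57.37 tau 0.143 F [ 0.8 -1.1  4.4] q6 17.43
```

Emit:
arm_command(motion=[{"tx": 0,"ty": 0,"tz": 0,"wx": 0,"wy": 0,"wz": -1,"fingers": -1},{"tx": 0,"ty": 0,"tz": 0,"wx": 0,"wy": 0,"wz": 0,"fingers": -1}])

```text
time: 22.7
tool_pos: [0.5925, -0.0389, 0.2089]
eef_rot: [179.9, -0.0, 58.3]
wrist_force: [0.3, 0.2, 5.4]
grip_width: 0.153
grip_force: 44.7
```

```bash
python3 t.py
```

```text
22.7 yaw 58.33 tau 0.023 F [0.3 0.2 5.4] q6 16.47
```

Emit:
arm_command(motion=[{"tx": 0,"ty": 0,"tz": 0,"wx": 0,"wy": 0,"wz": -0.3,"fingers": -1},{"tx": 0,"ty": 0,"tz": 0,"wx": 0,"wy": 0,"wz": 0,"fingers": -0.5},{"tx": 0,"ty": 0,"tz": 0,"wx": 0,"wy": 0,"wz": 0,"fingers": 0.1},{"tx": 0,"ty": 0,"tz": 0,"wx": 0,"wy": 0,"wz": 0,"fingers": 0.2},{"tx": 0,"ty": 0,"tz": 0,"wx": 0,"wy": 0,"wz": 0,"fingers": 0.2},{"tx": 0,"ty": 0,"tz": 0,"wx": 0,"wy": 0,"wz": 0,"fingers": 0.2}])

```text
time: 23.3
tool_pos: [0.592, -0.0388, 0.208]
eef_rot: [-180.0, 0.0, 58.6]
wrist_force: [-0.7, -0.5, -0.1]
grip_width: 0.601
grip_force: 0.0
```

Emit:
arm_command(motion=[{"tx": 0,"ty": 0,"tz": -1,"wx": 0,"wy": 0,"wz": 0,"fingers": 0.2},{"tx": 0,"ty": 0,"tz": -1.5,"wx": 0,"wy": 0,"wz": 0,"fingers": 0.2},{"tx": 0,"ty": 0,"tz": -2,"wx": 0,"wy": 0,"wz": 0,"fingers": 0.2},{"tx": 0,"ty": 0,"tz": -2.5,"wx": 0,"wy": 0,"wz": 0,"fingers": 0.2},{"tx": 0,"ty": 0,"tz": -2.5,"wx": 0,"wy": 0,"wz": 0,"fingers": 0.2},{"tx": 0,"ty": 0,"tz": -2.5,"wx": 0,"wy": 0,"wz": 0,"fingers": 0.2},{"tx": 0,"ty": 0,"tz": 0,"wx": 0,"wy": 0,"wz": 0,"fingers": 0.2}])

```text
time: 24.0
tool_pos: [0.5942, -0.0393, 0.3347]
eef_rot: [179.5, -0.2, 58.6]
wrist_force: [-0.1, -0.8, 0.7]
grip_width: 0.6
grip_force: 0.0
```

Emit:
arm_command(motion=[{"tx": 1.94,"ty": -4.26,"tz": 0,"wx": 0,"wy": 0,"wz": 0,"fingers": 0.2},{"tx": 1.94,"ty": -4.26,"tz": 0,"wx": 0,"wy": 0,"wz": 0,"fingers": 0.2},{"tx": 1.94,"ty": -4.26,"tz": 0,"wx": 0,"wy": 0,"wz": 0,"fingers": 0.2},{"tx": 1.94,"ty": -4.26,"tz": 0,"wx": 0,"wy": 0,"wz": 0,"fingers": 0.2},{"tx": 1.94,"ty": -4.26,"tz": 0,"wx": 0,"wy": 0,"wz": 0,"fingers": 0.2},{"tx": 1.94,"ty": -4.26,"tz": 0,"wx": 0,"wy": 0,"wz": 0,"fingers": 0.2},{"tx": 1.94,"ty": -4.26,"tz": 0,"wx": 0,"wy": 0,"wz": 0,"fingers": 0.2},{"tx": 0,"ty": 0,"tz": 0,"wx": 0,"wy": 0,"wz": 0,"fingers": 0.2}])

```text
time: 24.8
tool_pos: [0.4052, 0.2363, 0.3289]
eef_rot: [-179.9, -0.1, 59.0]
wrist_force: [0.5, -1.0, 0.4]
grip_width: 0.601
grip_force: 0.0
```

```bash
python3 - <<'E'
from h import *
import pickle
a0=pickle.load(open("top.pkl","rb"));a=read_camera("top")
cr=lambda c:cv2.resize(c["frame"][195:260,300:360],(360,390),interpolation=cv2.INTER_CUBIC)
cv2.imwrite("pics/end.png",np.hstack([cr(a0),cr(a)])[...,::-1])
for c in(a0,a):
    P=np.array([pt(c,u,v) for v in range(205,245) for u in range(310,350) if c["range_z"][v,u]>0])
    D=P[(P[:,2]>.226)&(P[:,2]<.26)];q=D[:,:2]-D[:,:2].mean(0)
    V=np.linalg.svd(q,full_matrices=False)[2][0];print(len(D),np.degrees(np.arctan2(V[1],V[0]))%180)
E
python3 s.py
```

```text
178 61.805404480358085
173 58.21058342413748
[24.85] [0.4068 0.2344 0.3289] [ 1.799638e+02 -4.840000e-02  5.889770e+01] [-0.7922 -0.7526 -0.6217] [-0.0073  0.0195  0.0144] [ 1.54141e+01 -7.57470e+00  9.91952e+01  7.00000e-03  8.83195e+01
  4.65162e+01] 0.6009139847858381 0.0
```

View pics/end.png

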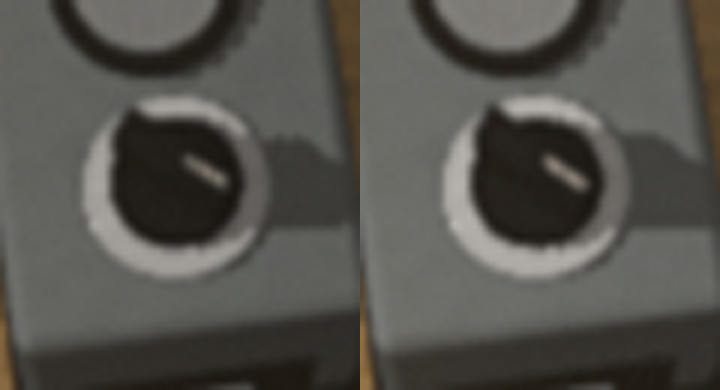

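The left half (before) and right half (now) show almost the same bar direction. The white line ran from (185,158) to (225,185) and now runs from (545,160) to (585,188). The depth fits differ by 3.6°, so I'll check their noise.

```bash
python3 - <<'E'
from h import *
import pickle
def fit(c,lo):
    P=np.array([pt(c,u,v) for v in range(205,245) for u in range(310,350) if c["range_z"][v,u]>0])
    D=P[(P[:,2]>lo)&(P[:,2]<.26)];q=D[:,:2]-D[:,:2].mean(0)
    V=np.linalg.svd(q,full_matrices=False)[2][0];return round(np.degrees(np.arctan2(V[1],V[0]))%180,1)
def line(c):
    g=c["frame"].astype(float).mean(2)[212:238,314:344]
    g=cv2.resize(g,None,fx=8,fy=8,interpolation=cv2.INTER_CUBIC)
    H,W=g.shape; m=np.zeros_like(g);m[40:140,88:190]=1   # white line lies on dark bar top
    t=((g>85)&(m>0)).astype(np.uint8)
    n,l,s,ce=cv2.connectedComponentsWithStats(t)
    out=[]
    for i in range(1,n):
        if 100<s[i,4]<2500:
            y,x=np.nonzero(l==i);p=[pt(c,314+(a+.5)/8-.5,212+(b+.5)/8-.5,.238)[:2] for a,b in zip(x,y)]
            p=np.array(p);r=p-p.mean(0);u,S,V=np.linalg.svd(r,full_matrices=False);out.append((int(s[i,4]),round(np.degrees(np.arctan2(V[0][1],V[0][0]))%180,1),(S/len(p)**.5*3464).round(1).tolist()))
    return out
F=[pickle.load(open("top.pkl","rb"))]+[read_camera("top") for _ in range(4)]
for c in F: print([fit(c,z) for z in(.226,.23,.233)],line(c))
E
python3 s.py|head -c 10
```

```text
[np.float64(61.8), np.float64(62.1), np.float64(61.9)] [(573, np.float64(60.4), [12.2, 2.9])]
[np.float64(57.7), np.float64(57.8), np.float64(58.7)] [(873, np.float64(57.3), [14.2, 3.7])]
[np.float64(58.9), np.float64(59.1), np.float64(58.9)] [(880, np.float64(57.6), [14.2, 3.8])]
[np.float64(58.0), np.float64(57.8), np.float64(58.1)] [(878, np.float64(57.3), [14.3, 3.7])]
[np.float64(58.1), np.float64(58.5), np.float64(58.2)] [(880, np.float64(57.3), [14.2, 3.8])]
[25.05] [0
```

The start picture has the bar about 3° off the click's centre, and the first grip torque agrees: it pulled towards 58.4°. The dial now rests at 58.2° ± 0.5°, where the torque was zero in both directions. I counted five crests each way, and the stop reading (0.5 N m, rising about three times as steeply as any click) was clear. Handing in.

```bash
python3 -c "
from plant import hand_in
print(hand_in())"
```

```text
the job is handed in; nothing more can be done
None
```

I turned the dial clockwise to its end stop (about 0.5 N m), back anticlockwise five counted clicks, let go, and handed the job in at about 25 s; nothing else was touched, but the hand-in returned no verdict.

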